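# Wedge the slide drain plate up to its gauge finger

## Robot

A 7-joint arm with a two-finger parallel gripper is mounted at the origin on the work surface. World frame = base frame: x ahead of the robot, y to its left, z up, the work surface at z = 0. Lengths are in m, angles in rad, forces in N, time in s.
With the tool pointing down it reaches from about 0.425 to 0.925 m from the base axis. Payload 6.8 kg.
Tool frame: the origin (TCP) lies on the front face of the gripper's body, between the roots of the fingers; the fingertips stand 73 mm ahead of it and the grasp point (between the pads) lies 54 mm ahead of it (env.nose_length is the distance from the TCP to the fingertips, in m); z points along the fingers, y is the line along which they close (so a half turn about z gives the same grasp; the last joint's range is limited). The gripper opens to 85 mm and grips with 20 to 120 N. Pads are 22 mm wide; open, the fingers measure 114 mm over their backs; the gripper's body (76 mm by 85 mm) begins 54 mm behind the grasp point. The pads swing forward as they close: fully open they stand 13 mm farther back than shut.
Start: joints at [-0.108, 0.477, 0.022, 1.555, -0.011, 1.109, -0.083], TCP at [0.675, 0, 0.304] pointing down, gripper open.
Joint ranges: [-2.96, 2.96], [-0.34, 2.1], [-1.41, 1.46], [0.24, 2.44], [-1.37, 4.51], [0.17, 1.92], [-2.96, 2.96]. Speed limits (rad/s): [2.39, 2.39, 3.14, 3.14, 3.14, 3.14, 3.14].

## Interface

Orientations are given as a unit quaternion [w, x, y, z].
In Python, from cell import env, kin, camera, calibration, job gives the robot as it stands. The module is installed in compiled form; this text tells all that it offers. Calls block until the motion is done:
- env.reach(position, orientation): joint-space move of the TCP to a pose.
- env.movel(position, velocity=0.15, rot=None, stop_force=None): straight line of the TCP; rot=None keeps the orientation; velocity is the mean speed in m/s. With stop_force (N) it stops when the force on the tool has changed by that much, and returns True; else False.
- env.goto_joints(angles): joint-space move.
- env.grip(opening, f_grip=None): finger opening in m; f_grip is the grip in N (None keeps the last); returns when the fingers have stopped.
- env.dwell(seconds).
- kin.inverse_kinematics(position, orientation): joint angles nearest the present ones, or None.
- env.get_state(): the state.
- camera(name): name is "scene" or "side" or "wrist"; returns (picture, depth): 400x640x3 uint8, blue, green, red; 400x640 float32, m along the optical axis (not along the pixel's ray), 0 where there is no reading.
- calibration(name): a dict with "fx", "fy", "cx", "cy" (pixels), "rvec" (rotation vector, rad) and "tvec" (3), from world to camera coordinates, as OpenCV has them. Camera axes: x right, y down, z forward; pixel columns grow to the right and rows downward; lengths in m; the calibration is good to about 2 mm. A picture is of the moment at which its call begins: read the wrist's pose just before it. calibration takes no time and is no camera call; for the wrist camera it gives the pose at the moment of the call.
A pose or a line that the arm cannot do raises env.PlanningError and nothing moves.
- job.job_done(): hands the job in; it is judged then, once.
The state is a dict: "time": time; "qpos": joint angles; "joint_velocities": joint speeds; "joint_torque": joint torques, N m; "tcp_pos": TCP position; "orientation": TCP orientation; "force": force on the tool from outside, world axes, zero at the start; "torque": the same for the moment, N m; "opening": finger opening in m; "gripper_force": force on a finger pad.
Only numpy, scipy, OpenCV 4.12 (cv2) and the standard library are available. Lean on these libraries where they do the work, as an engineer would, in place of code of your own. Each camera call takes 0.05 s, during which the arm holds its last target. There are 200 camera calls.

## Task

Pick up the grey wedge by its handle, set it flat on the stand's track and slide its thin end in under the front edge of the drain plate, raising the plate until it just bears against the underside of the gauge's stud: lightly touching (under about 8 N), never forced against it (12 N spoils its setting). Then let go, so that the wedge alone holds the plate there. Do not touch the plate or the gauge with the robot, and leave the other things on the bench where they are.

Things in the scene. Friction and masses are not known exactly. Their poses are not given: they have to be found in the camera images.
- stand: Fixed grey metal stand. Origin: centre of its recess, at bench height; +x is the way the wedge is pushed in. Foot slab 5 mm thick: its floor is at z=5 mm. Side cheeks and a back stop (27 mm high) keep the plate in its recess. The gauge column (14 mm thick, top at 107 mm) stands at x=-70, y=+115 mm
- track (a point): Point on the wedge track's floor right below the plate's front edge (stand x=-90, y=0, z=5 mm); axes as the stand's. The track is a tongue 64 mm wide along the stand's y=0, from 190 mm in front of this point. From 60 mm in front of it to 60 mm behind it two rails 5 mm high leave a channel 44 mm wide
- plate: Loose aluminium drain plate 180 x 160 x 10 mm with glass slides on it, 0.75 kg (may differ by a fifth). Origin under its centre at the level of its feet; front edge at its x=-90 mm. Level at rest, underside 9 mm above the stand's floor. It pivots on a round bar under its rear end, 170 mm behind the front edge
- lip (a point): Middle of the lower front edge of the drain plate, at rest 9 mm above the track's floor (14 mm above the bench). Slid in, the wedge first meets this edge when 24 mm of it is under the plate
- gauge: Gauge finger, fixed, unyielding: arm on the stand's column (12 mm wide, top 26 mm above this origin, runs to +y) with a downward stud, 10 mm thick, over the plate's middle, 20 mm behind its front edge. Origin: centre of the stud's underside, the height mark. Starts 5 to 10 mm above the plate's top, a new height each time; met with about 58 to 93 mm of wedge under the plate
- wedge: Loose grey plastic wedge, 160 g, 36 mm wide, 150 mm long. Sloping top: 5 mm thick at the thin end, rising 1 in 6 over 120 mm to 25 mm; then a block 30 mm long with an upright handle. Origin on the flat underside below the handle's centre; x towards the thin end, z up. It stays where it is left under the plate's load
- wedge_grip (a point): Grip point in the wedge's handle, 40 mm above its flat underside. Handle 30 mm (x) by 28 mm (y), from 25 to 62 mm above the underside; take it across its y faces. Axes as the wedge's
- wedge_tip (a point): Middle of the lower edge of the wedge's thin end, 135 mm ahead of the grip point and 40 mm below it. Unless the hand also presses it down, the push under the rising plate is steady, about 5 to 10 N; it climbs clearly (1 to 2.5 N for each newton on the stud, about 2 N per mm of travel) once the plate meets the stud
- spacer: Bystander: flat grey plastic bar 120 x 36 x 12 mm without handle, no taper. Origin under its centre
- dish: Bystander: glass dish, 70 mm across, 14 mm high. Origin under its centre
- dropper: Bystander: amber bottle, 38 mm thick, 85 mm high. Origin under its centre
- slidebox: Bystander: white box 85 x 100 x 34 mm. Origin under its centre
- beaker: Bystander: glass cup, 60 mm across, 75 mm high. Origin under its centre
- jar: Bystander: glass jar, 60 mm thick, 60 mm high. Origin under its centre
- tweezers: Bystander: steel tweezers 120 mm long lying flat. Origin under its centre
There are look-alikes about, which are no part of the job. There is more than one size of the plate; the one meant has the size given above.

How it is judged:
By the outcome, as a careful person would: the job done as asked, in the order asked, and still so for the second after the job is handed in, with the robot touching nothing.
It also fails if it takes over 72 s, if anything falls off the work surface, if the arm or the gripper's body presses on something with over 40 N, if the wrist force passes 120 N, or if a joint passes its speed limit or range.

## Working session

There is one attempt and no reset: what is moved stays moved. The work goes in short steps, each a Python script; the robot and the scene stay as the last script left them, time stands still between calls to the robot, and variables do not carry over. Pictures are saved under pics/ and viewed, at most 10 in all, crops included, and the job is handed in when it is done.

```bash
mkdir -p pics; cat > h.py <<'E'
import numpy as np, cv2
from cell import env, kin, camera, calibration, job
from scipy.spatial.transform import Rotation as R
def cloud(name):
    c=calibration(name); img,d=camera(name)
    v,u=np.mgrid[0:400,0:640]
    P=np.stack([(u-c['cx'])/c['fx']*d,(v-c['cy'])/c['fy']*d,d],-1)
    M=cv2.Rodrigues(np.array(c['rvec'],float))[0]
    W=(P-np.array(c['tvec']).ravel())@M
    W[d==0]=np.nan
    return img,W
def down(yaw): # tool x at yaw, z down
    q=(R.from_euler('z',yaw)*R.from_euler('x',np.pi)).as_quat(); return [q[3],q[0],q[1],q[2]]
E
python3 - <<'E'
from h import *
for n in("scene","side","wrist"):
    i,W=cloud(n); cv2.imwrite(f"pics/{n}0.png",i); np.save(n+"0.npy",W); cv2.imwrite(n+"0i.png",i)
    c=calibration(n); M=cv2.Rodrigues(np.array(c['rvec'],float))[0]; print(n,-M.T@np.ravel(c['tvec']),M[2],c['fx'])
s=env.get_state();print(s['time'],s['orientation'],s['force'],env.nose_length)
E
```

```text
scene [1.32271599 0.36503574 0.9044277 ] [-0.62995883 -0.29988962 -0.71639241] 477.62028058639794
side [0.34258272 0.9218955  0.56938878] [ 0.22207286 -0.84075781 -0.49377115] 413.09167671956845
wrist [0.67595453 0.06722981 0.37259989] [-7.39805954e-04 -2.67975761e-01 -9.63425370e-01] 314.8493083582429
0.15 [-4.58999610e-04  7.07108682e-01  7.07104544e-01 -5.15236148e-04] [ 0.13285318  0.00449197 -0.15433453] 0.0726
```

View pics/scene0.png

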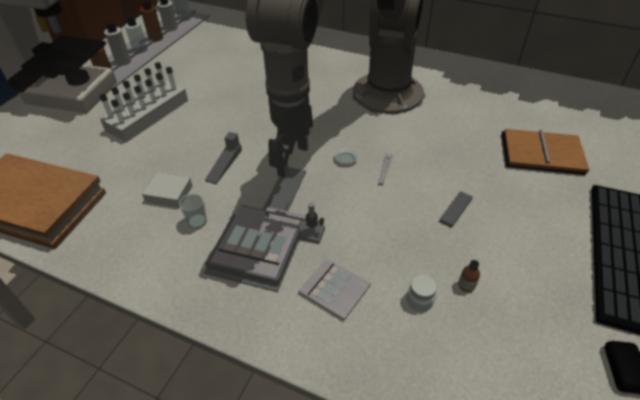

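View pics/side0.png

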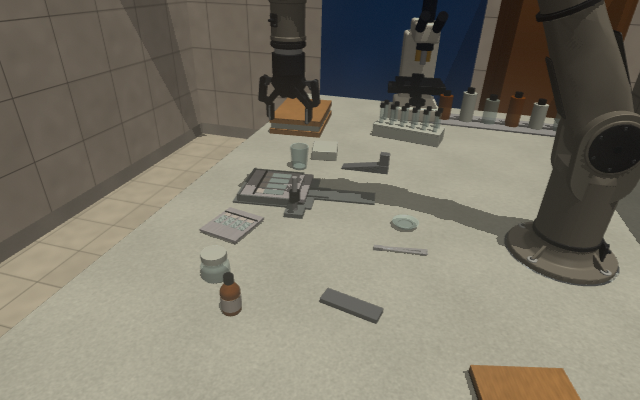

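The scene view shows the wedge at (225,160), with its handle at (232,140). The stand and plate are at (255,245), with the track running to (288,190) and the gauge column at (313,222). The side view agrees: wedge at (367,165), stand at (278,188), spacer at (350,305).

```bash
python3 - <<'E'
from h import *
W=np.load("scene0.npy"); i=cv2.imread("scene0i.png")
def sub(W,u0,u1,v0,v1,z0,z1):
    P=W[v0:v1,u0:u1].reshape(-1,3); return P[(P[:,2]>z0)&(P[:,2]<z1)]
def rect(P):
    r=cv2.minAreaRect((P[:,:2]*1000).astype(np.float32)); return len(P),np.round(P.mean(0),4),np.round(r[0],1),np.round(r[1],1),round(r[2],1)
print("bench",np.nanmedian(W[200:260,340:420,2]))
print("wedge",rect(sub(W,200,246,128,188,.006,.09)))
print("handle",rect(sub(W,218,246,128,155,.035,.09)))
print("plate",rect(sub(W,203,300,205,285,.018,.030)))
print("gauge",rect(sub(W,260,330,195,245,.05,.13)))
print("tongue",rect(sub(W,255,310,160,215,.0025,.012)))
for n in("scene","side","wrist"):
  for (u,v) in []: pass
S=np.load("side0.npy")
print("side wedge",rect(sub(S,338,395,148,178,.006,.09)))
print("side handle",rect(sub(S,375,395,148,172,.035,.09)))
print("side plate",rect(sub(S,235,318,168,205,.018,.03)))
print("side tongue",rect(sub(S,310,380,180,206,.0025,.012)))
print("side gauge",rect(sub(S,275,315,160,215,.05,.13)))
E
```

```text
bench -0.0009409150965383733
wedge (681, array([ 0.5117, -0.3068,  0.025 ]), array([ 527. , -308.7]), array([150.4,  41.6]), 4.5)
handle (161, array([ 0.4718, -0.3094,  0.0534]), array([ 469.1, -313. ]), array([31.7, 32.6]), 6.0)
plate (4608, array([ 0.7526, -0.075 ,  0.0237]), array([ 747.8, -109.2]), array([191.7, 241. ]), 7.9)
gauge (463, array([ 0.6625, -0.0034,  0.0648]), array([665.6, -16.3]), array([ 27.4, 143.7]), 10.0)
tongue (848, array([ 0.5506, -0.1037,  0.0048]), array([ 537.3, -119.6]), array([198. , 152.5]), 26.5)
side wedge (413, array([ 0.4969, -0.3024,  0.0246]), array([ 521.7, -309.1]), array([145.8,  45.9]), 4.4)
side handle (101, array([ 0.4632, -0.3042,  0.052 ]), array([ 463.8, -309.2]), array([29.9, 32.6]), 3.6)
side plate (1644, array([ 0.7487, -0.068 ,  0.0231]), array([738.9, -62.4]), array([188.7, 210.6]), 7.9)
side tongue (694, array([ 0.5608, -0.1022,  0.0044]), array([ 556.7, -120.3]), array([186. , 155.4]), 17.0)
side gauge (256, array([0.6523, 0.015 , 0.0697]), array([661. , -14.3]), array([ 26.8, 142.6]), 11.5)
```

View pics/wrist0.png

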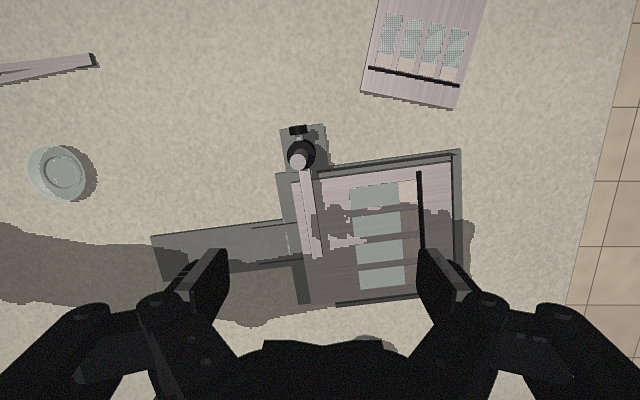

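The wrist view shows the track from about (150,236) to (285,260), the plate from 300 to 455 across, and the stud arm near (312,215). Next I'll turn the hand into the grasp orientation and take close views of the track and the wedge.

```bash
python3 - <<'E'
from h import *
for n,p in (("tr",[.52,-.11,.30]),("we",[.46,-.31,.27])):
    env.reach(p,down(np.radians(8 if n=="tr" else 4.5))); env.dwell(.3)
    i,W=cloud("wrist"); cv2.imwrite(f"pics/{n}.png",i); np.save(n+".npy",W); c=calibration("wrist"); np.savez(n+"c.npz",**c)
s=env.get_state();print(s['time'],s['qpos'],s['tcp_pos'],s['force'])
a=cv2.imread("pics/tr.png");b=cv2.imread("pics/we.png")
cv2.imwrite("pics/both.png",np.vstack([a[:300],b[:300]]))
E
```

```text
2.775 [ 0.12024718  0.3345049   0.44607984  1.90539999 -0.17673278  0.9396461
 -0.84100306] [ 0.46059868 -0.30912466  0.27011366] [ 0.15695089  0.91451325 -0.27369655]
```

View pics/both.png

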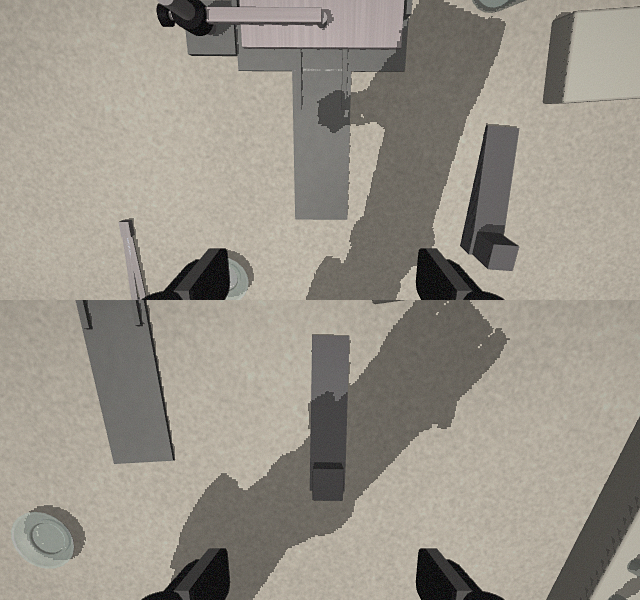

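In the upper half (track view), the tongue spans columns 295–348 and rows 70–219, the rails run from row 50 to 110, the plate's front edge is near row 47, and the stud end is at (325,17). In the lower half (wedge view), the wedge spans columns 311–349, with its tip at row 335-300 and its handle at about (328,480-300).

```bash
python3 - <<'E'
from h import *
W=np.load("tr.npy"); V=np.load("we.npy")
def ray(cfile,uv,z):
    c=np.load(cfile); M=cv2.Rodrigues(c['rvec'])[0]; t=c['tvec'].ravel(); o=-M.T@t
    d=np.array([(uv[0]-c['cx'])/c['fx'],(uv[1]-c['cy'])/c['fy'],1])@M
    return (o+d*(z-o[2])/d[2])[:2]
g=cv2.imread("pics/tr.png"); 
hsv=cv2.cvtColor(g,cv2.COLOR_BGR2HSV)
# tongue edges by height per image row
print("bench",np.nanmedian(W[150:210,150:280,2]),np.nanmedian(V[20:60,200:300,2]), "tongue z",np.nanmedian(W[130:210,305:340,2]))
L=[];Rr=[]
for v in range(130,212,4):
    m=np.where(W[v,270:375,2]>.0022)[0]+270
    L.append(ray("trc.npz",(m[0]-.5,v),.005)); Rr.append(ray("trc.npz",(m[-1]+.5,v),.005))
for n,E in(("L",L),("R",Rr)):
    E=np.array(E); p=np.polyfit(E[:,0],E[:,1],1); r=E[:,1]-np.polyval(p,E[:,0]); print(n,p,np.degrees(np.arctan(p[0])),"at .55",np.polyval(p,.55),r.std())
# tongue end and plate front edge, per column
for u in (305,315,325,335):
    m=np.where(W[150:240,u,2]>.0022)[0]+150; print("end",ray("trc.npz",(u,m[-1]+.5),.005))
for u in (255,270,285,300,340,360,380,395):
    col=W[20:75,u,2]; m=np.where((col>.019)&(col<.03))[0]+20
    print("front",u,m[-1],ray("trc.npz",(u,m[-1]+.5),.024).round(4),"ztop",round(np.nanmedian(col[m-20]),4))
P=W[5:30,300:340].reshape(-1,3);P=P[P[:,2]>.04]; print("gauge arm",len(P),P.mean(0),cv2.minAreaRect((P[:,:2]*1000).astype(np.float32)))
def rect(P): return len(P),P.mean(0).round(4),cv2.minAreaRect((P[:,:2]*1000).astype(np.float32))
P=V[25:210,300:360].reshape(-1,3)
print("wedge",rect(P[P[:,2]>.003])); print("block/handle top",rect(P[P[:,2]>.056]), P[:,2].max())
L=[]
for v in range(45,150,5):
    m=np.where(V[v,295:365,2]>.003)[0]+295; L.append((V[v,m,0].mean(),V[v,m,1].mean(),V[v,m,2].mean()))
L=np.array(L);print("centreline",np.polyfit(L[:,0],L[:,1],1),np.polyfit(L[:,0],L[:,2],1))
E
```

```text
bench -0.000519534135447713 -0.00041869377653114715 tongue z 0.00438240119230822
L [ 0.13779737 -0.14824743] 7.8457978830216275 at .55 -0.07245887337789973 0.00034458121386092246
R [ 0.13656795 -0.21202521] 7.776658251298924 at .55 -0.13691284129254797 0.00034141026670889206
end [ 0.45918098 -0.09753827]
end [ 0.46088783 -0.10965793]
end [ 0.46259456 -0.12177673]
end [ 0.46430117 -0.13389467]
front 255 47 [ 0.6403 -0.0253] ztop 0.0238
front 270 47 [ 0.6424 -0.0402] ztop 0.0235
front 285 47 [ 0.6445 -0.0551] ztop 0.0235
front 300 47 [ 0.6466 -0.07  ] ztop 0.0231
front 340 47 [ 0.6521 -0.1098] ztop 0.0236
front 360 47 [ 0.6549 -0.1297] ztop 0.0236
front 380 47 [ 0.6577 -0.1496] ztop 0.0234
front 395 47 [ 0.6598 -0.1645] ztop 0.023
gauge arm 462 [ 0.66812623 -0.08070098  0.05670948] ((668.880859375, -80.94747924804688), (12.282671928405762, 23.719173431396484), 7.268184661865234)
wedge (5926, array([ 0.5261, -0.3101,  0.0232]), ((526.2821044921875, -310.2003479003906), (150.24005126953125, 36.00569534301758), 3.3653223514556885))
block/handle top (1009, array([ 0.4671, -0.3138,  0.0613]), ((466.5048522949219, -314.0733642578125), (30.125080108642578, 27.335508346557617), 4.294414520263672)) nan
centreline [ 0.05981622 -0.341686  ] [-0.16439549  0.10340953]
```

```bash
cat >> h.py <<'E'
YW=np.radians(3.4); YT=np.radians(7.8); D=np.array([np.cos(YT),np.sin(YT)]); LIP=np.array([.6500,-.0910])
def at(s,z): # grip position with s m of wedge past the lip
    return [*(LIP+D*(s-.135)),z]
E
python3 - <<'E'
from h import *
g=[.4664,-.3138]
env.grip(.075,60)
env.movel([*g,.16],.15,rot=down(YW)); env.movel([*g,.101],.08,stop_force=6)
s=env.get_state();print(s['tcp_pos'],s['force'])
env.grip(.0,60); s=env.get_state();print(s['opening'],s['gripper_force'],s['force'])
env.movel([*g,.16],.1)
env.reach(at(-.04,.16),down(YT)); env.dwell(.3)
s=env.get_state();print(s['time'],s['tcp_pos'],s['force'],s['opening'])
i,W=cloud("wrist"); cv2.imwrite("pics/held.png",i); np.save("held.npy",W)
E
```

```text
[ 0.46655502 -0.31403162  0.10120926] [-0.33168883 -0.10963373  0.06550378]
0.027167168574575015 59.62957441806793 [-0.02278684  0.94380845  4.55598046]
7.1583 [ 0.47658533 -0.11596393  0.15999573] [-0.0876183   0.79426497 -0.7283543 ] 0.027515976791121305
```

View pics/held.png

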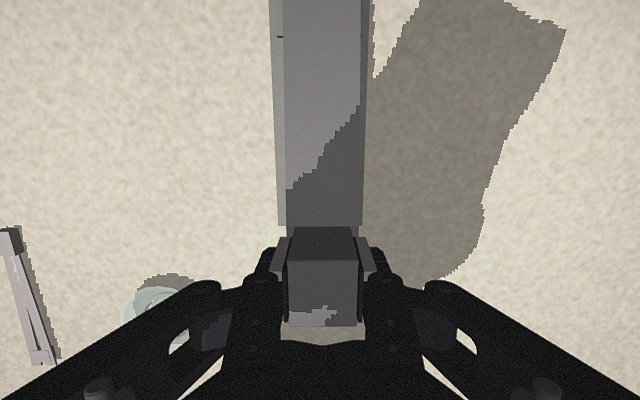

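The wedge is held in line over the track: wedge at columns 286–363, tongue edges at about 275 and 368. I'll check the lateral offset with numbers before lowering it.

```bash
python3 - <<'E'
from h import *
W=np.load("held.npy"); N=np.array([-D[1],D[0]])
s=(W[...,:2]-LIP)@D; y=(W[...,:2]-LIP)@N
for v in range(20,221,25):
    z=W[v,:,2]; r=np.arange(640); ok=(r>255)&(r<390)
    w=ok&(z>.05); t=ok&(z>.0022)&(z<.015)
    print(v,"wedge s %.4f y %.4f..%.4f z %.4f"%(s[v,w].mean(),y[v,w].min(),y[v,w].max(),z[w].mean()) if w.any() else "", "tongue y %.4f..%.4f"%(y[v,t].min(),y[v,t].max()) if t.any() else "")
p=W[30:220,300:350].reshape(-1,3); p=p[p[:,2]>.05]; print(np.polyfit((p[:,:2]-LIP)@D,p[:,2],1))
E
```

```text
20 wedge s -0.0654 y -0.0197..0.0160 z 0.0670 tongue y -0.0316..0.0317
45 wedge s -0.0764 y -0.0199..0.0159 z 0.0690 tongue y -0.0313..0.0321
70 wedge s -0.0874 y -0.0194..0.0158 z 0.0707 tongue y -0.0320..0.0320
95 wedge s -0.0987 y -0.0196..0.0154 z 0.0727 tongue y -0.0319..0.0314
120 wedge s -0.1101 y -0.0199..0.0156 z 0.0746 tongue y -0.0319..0.0314
145 wedge s -0.1218 y -0.0200..0.0158 z 0.0764 tongue y -0.0317..0.0314
170 wedge s -0.1336 y -0.0195..0.0159 z 0.0784 tongue y -0.0314..0.0314
195 wedge s -0.1456 y -0.0195..0.0158 z 0.0805 tongue y -0.0314..0.0314
220 wedge s -0.1579 y -0.0198..0.0158 z 0.0825 tongue y -0.0320..0.0317
[-0.16722167  0.05605982]
```

```bash
cat >> h.py <<'E'
N=np.array([-D[1],D[0]]); LIP=LIP+.0018*N
E
python3 - <<'E'
from h import *
env.movel(at(-.04,.13),.06); env.dwell(.2)
print(env.get_state()['force'])
print(env.movel(at(-.04,.103),.02,stop_force=3)); s=env.get_state();print(s['tcp_pos'],s['force'])
env.grip(.040); env.dwell(.2); s=env.get_state();print(s['opening'],s['tcp_pos'],s['force'])
i,W=cloud("wrist"); cv2.imwrite("pics/placed.png",i)
s1=(W[...,:2]-LIP)@D; y=(W[...,:2]-LIP)@N+.0018
for v in (20,60,100,140,180):
    z=W[v,:,2]; k=np.arange(640); ok=(k>230)&(k<410)&(y[v]>-.028)&(y[v]<.028)&(z>.0115)
    if ok.any(): print(v,s1[v,ok].mean(),y[v,ok].min(),y[v,ok].max(),z[ok].mean())
p=W[30:180,300:350].reshape(-1,3); print(np.polyfit((p[:,:2]-LIP)@D,p[:,2],1), s['time'])
E
```

```text
[-0.40510269  0.00396704 -1.85496499]
True
[ 0.47633101 -0.11295117  0.10644241] [-1.51595991  0.05427724  6.4846613 ]
0.040259541520765205 [ 0.47551429 -0.1127254   0.10573936] [ 0.23150156 -1.10462007  0.16035295]
20 -0.06659607945339738 -0.01635478490967316 0.01949315422584324 0.013754552934541106
60 -0.08398170368460013 -0.0166502099668778 0.019199675927499247 0.01668313155207199
100 -0.10182547312526519 -0.016403794735127597 0.019000063907074188 0.0196820858619302
140 -0.12015963073906548 -0.01643837846075328 0.019323668634164497 0.022631422278873277
180 -0.1389759048519159 -0.01638803275407855 0.01893400040203545 0.0258900016342878
 ** On entry to DLASCL parameter number  4 had an illegal value
 ** On entry to DLASCL parameter number  4 had an illegal value
 ** On entry to DLASCL parameter number  4 had an illegal value
 ** On entry to DLASCL parameter number  4 had an illegal value
 ** On entry to DLASCL parameter number  5 had an illegal value
 ** On entry to DLASCL parameter number  4 had an illegal valueTraceback (most recent call last):
  File "<stdin>", line 11, in <module>
    c, resids, rank, s = lstsq(lhs, rhs, rcond)
                         ~~~~~^^^^^^^^^^^^^^^^^
    x, resids, rank, s = _umath_linalg.lstsq(a, b, rcond,
                         ~~~~~~~~~~~~~~~~~~~^^^^^^^^^^^^^
                                             signature=signature)
                                             ^^^^^^^^^^^^^^^^^^^^
    raise LinAlgError("SVD did not converge in Linear Least Squares")
numpy.linalg.LinAlgError: SVD did not converge in Linear Least Squares
```

View pics/placed.png

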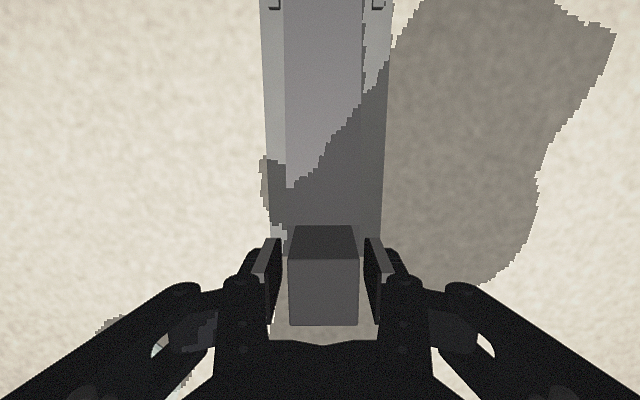

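The wedge lies flat between the rails, which begin at (272,5) and (378,5). It is about 1.4 mm left of centre and its tip is at s ≈ -41 mm. I'll regrip to relieve the load, shift it sideways 1.3 mm and push in steps.

```bash
cat >> h.py <<'E'
LIP=LIP-.0013*N
def push():
    f=np.mean([env.get_state()['force'] for _ in range(3)],0); return -f[:2]@D,f[:2]@N,f[2]
E
python3 - <<'E'
from h import *
env.grip(0,60); env.dwell(.2); s=env.get_state(); print("grip",s['tcp_pos'],push())
z=s['tcp_pos'][2]+.0004
f0=push()
env.movel(at(-.035,.1068),.03,stop_force=15); env.dwell(.1); print(push())
print(env.movel(at(.015,.1068),.05,stop_force=15)); env.dwell(.2); s=env.get_state(); print(s['time'],s['tcp_pos'],push())
for k in range(18,52,3):
    if env.movel(at(k/1000,.1068),.03,stop_force=12): print("stop")
    env.dwell(.1); a=env.get_state()['tcp_pos']; print(k,round(((a[:2]-LIP)@D+.135)*1000,2),round(a[2],4),np.round(push(),2))
print(env.get_state()['time'])
E
```

```text
grip [ 0.47564101 -0.11276511  0.10590664] (np.float64(0.46890960122750036), np.float64(-0.059570455567493914), np.float64(2.124149633788641))
(np.float64(-0.13291585856350469), np.float64(-0.09226351297760751), np.float64(-1.441669194920556))
False
11.925 [ 0.53082378 -0.10688176  0.10682403] (np.float64(-0.09905538954209331), np.float64(0.4178465502651358), np.float64(-0.8091866797721862))
18 18.03 0.1068 [ 0.31  0.34 -0.36]
21 21.06 0.1067 [ 0.13 -0.24 -3.23]
24 23.89 0.1066 [-0.2  -0.46 -4.95]
27 26.26 0.1065 [ 3.53 -0.25 -2.6 ]
30 29.37 0.1066 [ 4.52 -0.58 -2.58]
33 32.94 0.1067 [ 2.8   0.23 -4.48]
36 36.2 0.1068 [ 1.67 -0.07 -4.29]
39 39.24 0.1068 [ 2.83  0.55 -5.9 ]
42 42.31 0.1069 [ 1.71 -0.45 -5.63]
45 45.28 0.1069 [ 1.64  0.4  -5.92]
48 48.26 0.1068 [ 1.95  0.72 -5.26]
51 51.24 0.1068 [ 2.62 -0.09 -6.35]
16.125
```

```bash
python3 - <<'E'
from h import *
def rep(k):
    a=env.get_state()['tcp_pos']; print(k,round(((a[:2]-LIP)@D+.135)*1000,2),round(a[2],5),np.round(push(),2))
for z in (.1064,.1061):
    env.movel(at(.0515,z),.03); env.dwell(.15); rep(z)
for k in np.arange(53,64,1.5):
    st=env.movel(at(k/1000,.1060),.02,stop_force=8); env.dwell(.1); rep((k,st))
print(env.get_state()['time'])
E
```

```text
0.1064 51.51 0.10647 [ 3.    0.01 -4.54]
0.1061 51.46 0.10617 [ 4.97  0.21 -2.85]
(np.float64(53.0), False) 52.9 0.10606 [ 6.09 -0.37 -0.84]
(np.float64(54.5), False) 54.16 0.10602 [ 6.26 -0.23 -0.14]
(np.float64(56.0), False) 55.53 0.10602 [ 5.8   0.08 -0.54]
(np.float64(57.5), False) 57.01 0.10602 [6.23 0.56 0.08]
(np.float64(59.0), False) 58.53 0.10604 [ 5.53 -0.59 -0.47]
(np.float64(60.5), False) 60.04 0.10603 [ 6.58 -0.91 -0.78]
(np.float64(62.0), False) 61.54 0.10603 [ 5.68 -0.18 -0.5 ]
(np.float64(63.5), False) 63.04 0.10603 [ 5.97 -0.82 -0.38]
19.725
```

```bash
python3 - <<'E'
from h import *
k=64.0; b=6.0
while k<95:
    st=env.movel(at(k/1000,.1060),.02,stop_force=6); env.dwell(.12)
    P=[push()[0]]; 
    if P[0]>7.5:
        for _ in range(3): env.dwell(.05); P.append(push()[0])
    p=np.mean(P); a=env.get_state()['tcp_pos']; print(k,st,round(((a[:2]-LIP)@D+.135)*1000,2),np.round(push(),2),round(p,2))
    if p>9.8: break
    k+=.5 if p>7.2 else 1.0
print(env.get_state()['time'])
i,W=cloud("scene"); cv2.imwrite("pics/end_s.png",i)
E
```

```text
64.0 False 63.42 [ 7.42 -1.03 -0.76] 7.42
64.5 False 63.91 [ 6.34 -0.61 -0.32] 6.34
65.5 False 64.99 [ 6.69 -0.39 -0.05] 6.69
66.5 False 65.97 [ 6.92 -0.53  0.33] 6.92
67.5 False 67.02 [ 6.48 -0.84 -1.07] 6.48
68.5 False 68.0 [ 6.47  0.44 -0.34] 6.47
69.5 False 68.98 [ 5.63 -0.53 -1.04] 5.63
70.5 False 70.04 [ 5.65 -0.78 -0.07] 5.65
71.5 False 71.01 [ 5.65  0.03 -1.86] 5.65
72.5 False 72.01 [ 6.16 -0.41 -0.61] 6.16
73.5 False 73.04 [ 6.06 -1.11 -0.22] 6.06
74.5 False 74.04 [ 6.07 -0.12 -0.12] 6.07
75.5 False 75.06 [ 6.7   0.59 -0.54] 6.7
76.5 False 76.05 [ 6.35 -1.04 -0.38] 6.35
77.5 False 77.03 [ 5.86 -0.03 -0.45] 5.86
78.5 False 78.07 [ 7.2  -0.51 -0.94] 7.2
79.5 False 79.04 [ 5.61 -0.66 -0.74] 5.61
80.5 False 80.09 [ 5.78 -0.37 -0.34] 5.78
81.5 False 81.09 [ 6.49 -0.69 -0.94] 6.49
82.5 False 82.1 [ 5.85 -0.59 -0.59] 5.85
83.5 False 83.11 [ 5.12  0.21 -0.25] 5.12
84.5 False 84.08 [ 5.71 -0.22 -0.81] 5.71
85.5 False 85.09 [ 6.23 -0.74 -1.26] 6.23
86.5 False 86.1 [ 5.96  0.18 -0.64] 5.96
87.5 False 87.12 [ 6.59 -0.26 -1.44] 6.59
88.5 False 88.11 [ 6.95 -1.   -1.21] 6.95
89.5 False 88.69 [ 6.89 -0.37  0.52] 7.46
90.0 False 88.75 [8.88 0.07 0.89] 8.66
90.5 False 89.01 [ 9.47 -0.18  2.76] 10.29
30.8083
```

Contact shows clearly from s ≈ 88.5 mm, and the push is up about 4 N. I'll relax the hand's push, then release.

```bash
python3 - <<'E'
from h import *
k=90.5
while k>88.5 and push()[0]>2.5:
    k-=.25; env.movel(at(k/1000,.1060),.02); env.dwell(.12)
a=env.get_state()['tcp_pos']; print(k,((a[:2]-LIP)@D+.135)*1000,np.round(push(),2))
env.grip(.045); env.dwell(.3); s=env.get_state(); print(s['opening'],s['tcp_pos'],np.round(push(),2))
i,W=cloud("wrist"); np.save("rel.npy",W); cv2.imwrite("pics/rel.png",i)
p=s['tcp_pos']; env.movel([p[0],p[1],.20],.08); env.movel([p[0]-.03,p[1]-.004,.26],.15); env.dwell(.3)
i,W=cloud("wrist"); cv2.imwrite("pics/up.png",i); np.save("up.npy",W)
q=W.reshape(-1,3); S=(q[:,:2]-LIP)@D; Y=(q[:,:2]-LIP)@N
m=(abs(Y)<.016)&(q[:,2]>.056)&(S<-.02)&(S>-.09); print("handle s",S[m].mean(),Y[m].mean(),q[m,2].mean(),m.sum())
for s0 in (.003,.008,.04,.06):
    m=(abs(S-s0)<.002)&(abs(Y)>.02)&(abs(Y)<.06)&(q[:,2]<.045)&(q[:,2]>.02); print(s0,m.sum(),np.median(q[m,2]) if m.any() else None)
m=(abs(S-.02)<.004)&(Y>.02)&(Y<.05)&(q[:,2]>.048); print("arm top",m.sum(),np.median(q[m,2]))
print(env.get_state()['time'],env.get_state()['force'])
E
```

```text
88.5 88.77717235312684 [ 2.16 -2.2  -4.45]
0.04504233446975985 [ 0.6039803  -0.0967811   0.10608785] [-1.14 -0.07 -0.58]
handle s -0.059778314045040234 7.659009034316358e-05 0.24905414137734344 10901
0.003 356 0.03347334167794255
0.008 449 0.033503814667041935
0.04 456 0.03156940824816328
0.06 472 0.03040930834267276
arm top 381 0.05895060305329575
36.7333 [0.14322135 1.44190273 0.48475051]
```

View pics/up.png

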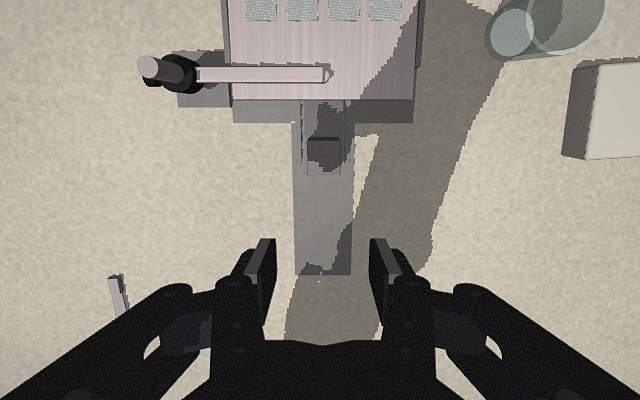

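The wedge stands under the plate with its handle at (323,155), and the plate looks raised to the stud. However, before release the hand was lifting slightly (fz −4 N) and had crept back 0.24 mm, so the contact may have eased. I'll regrip, check by pushing, and this time open under the push.

```bash
python3 - <<'E'
from h import *
p=[.60398,-.09678]
env.movel([*p,.17],.2); env.movel([*p,.1060],.08,stop_force=8); env.dwell(.2); b=push(); print("free",np.round(b,2))
env.grip(0,60); env.dwell(.2); a=env.get_state()['tcp_pos']; k=((a[:2]-LIP)@D+.135)*1000; print("gripped",k,a[2],np.round(push(),2))
k0=k; k=round(k,2)
while k<k0+3.5:
    k+=.3; st=env.movel(at(k/1000,.1059),.02,stop_force=8); env.dwell(.1)
    P=[]
    for _ in range(4): P.append(push()); env.dwell(.04)
    P=np.mean(P,0); a=env.get_state()['tcp_pos']; print(round(k,2),st,round(((a[:2]-LIP)@D+.135)*1000,2),round(a[2],5),np.round(P,2))
    if P[0]-b[0]>10.0: break
print(env.get_state()['time'])
E
```

```text
free [-0.71  0.08  0.48]
gripped 88.79515525569221 0.10646490571665113 [ 1.03 -0.54  5.79]
89.1 False 88.88 0.10648 [3.38 0.3  7.43]
89.4 False 88.89 0.10648 [4.01 0.09 9.12]
89.7 False 88.96 0.10647 [ 4.78  0.69 10.27]
90.0 False 88.95 0.10647 [ 6.06  0.96 10.78]
90.3 False 88.98 0.10645 [ 7.33  0.36 11.69]
90.6 False 89.04 0.10647 [ 7.86  0.57 12.95]
90.9 False 89.06 0.10646 [ 8.87  1.64 14.21]
91.2 False 89.07 0.10645 [10.14  1.06 14.91]
43.1333
```

The hand is pressing down 15 N, which hides the reading. I'll trim its height and push again.

```bash
python3 - <<'E'
from h import *
def meas():
    P=[]
    for _ in range(4): P.append(push()); env.dwell(.04)
    return np.mean(P,0)
def rep(k,z,P): 
    a=env.get_state()['tcp_pos']; print(round(k,2),round(z,5),"|",round(((a[:2]-LIP)@D+.135)*1000,2),round(a[2],5),np.round(P,2))
k=90.2; z=.1061
for z in (.1061,.1064,.1067,.1070,.1073):
    env.movel(at(k/1000,z),.02); env.dwell(.1); P=meas(); rep(k,z,P)
    if P[2]<2.5: break
while k<92.5 and P[0]<9.6:
    k+=.3; env.movel(at(k/1000,z),.02,stop_force=6); env.dwell(.1); P=meas()
    rep(k,z,P)
    if P[2]>3: z+=.0001
print(env.get_state()['time'])
E
```

```text
90.2 0.1061 | 89.0 0.10649 [ 5.86  0.55 10.  ]
90.2 0.1064 | 88.98 0.10648 [5.48 0.52 7.28]
90.2 0.1067 | 89.02 0.10649 [ 5.78 -0.64  5.5 ]
90.2 0.107 | 88.99 0.1065 [ 5.69 -0.61  3.18]
90.2 0.1073 | 89.03 0.10655 [ 5.3  -1.43 -0.68]
90.5 0.1073 | 89.09 0.10653 [ 6.29 -0.6  -0.06]
90.8 0.1073 | 89.12 0.10653 [ 7.21 -0.72  0.68]
91.1 0.1073 | 89.16 0.10653 [ 8.   -0.97  1.75]
91.4 0.1073 | 89.21 0.10654 [ 8.8  -0.83  2.49]
91.7 0.1073 | 89.24 0.10652 [10.04 -0.23  3.91]
48.3
```

At 8–9 N, well above the 6 N sliding push, the wedge barely moves, so it is loaded against the stud. I'll ease to a neutral push and release.

```bash
python3 - <<'E'
from h import *
env.movel(at(.0905,.1072),.02); env.dwell(.15); print(np.round(push(),2))
env.grip(.045); env.dwell(.2); s=env.get_state(); print(s['opening'],np.round(push(),2))
p=s['tcp_pos']; env.movel([p[0],p[1],.20],.08); env.movel([p[0]-.03,p[1]-.004,.26],.15); env.dwell(.3)
i,W=cloud("wrist"); cv2.imwrite("pics/fin.png",i)
q=W.reshape(-1,3); S=(q[:,:2]-LIP)@D; Y=(q[:,:2]-LIP)@N
for s0 in (.003,.008,.04,.06):
    m=(abs(S-s0)<.002)&(abs(Y)>.02)&(abs(Y)<.06)&(q[:,2]<.045)&(q[:,2]>.02); print(s0,np.median(q[m,2]))
m=(abs(S-.02)<.004)&(Y>.02)&(Y<.05)&(q[:,2]>.048)&(q[:,2]<.07); print("arm top",np.median(q[m,2]))
m=(abs(Y)<.02)&(q[:,2]>.056)&(q[:,2]<.08)&(S<-.02)&(S>-.09); print("handle",S[m].mean(),Y[m].mean(),q[m,2].mean())
print(env.get_state()['time'])
E
```

```text
[ 7.57 -0.56  0.82]
0.04470817927751368 [0.61 0.09 0.09]
0.003 0.03348582697001595
0.008 0.033556459606147844
0.04 0.03158935180900284
0.06 0.030384720630276564
arm top 0.05900728806266477
handle -0.045052794884080136 -0.0008239317854563787 0.06623566422159836
51.475
```

View pics/fin.png

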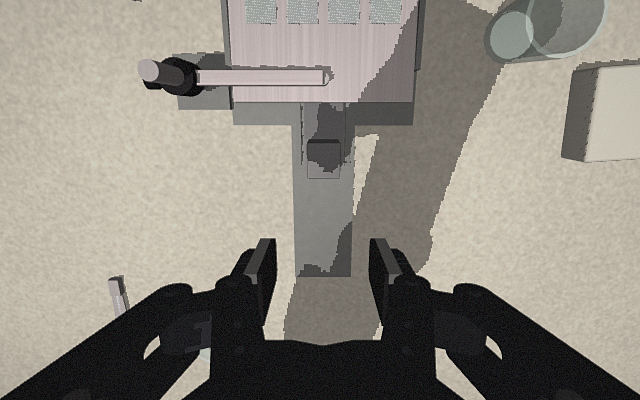

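The wedge stands alone in the track with its handle at (323,158). The plate is raised to the stud at (325,77), and the hand is clear.

```bash
python3 -c "
from h import *
print(job.job_done())"
```

```text
the job is handed in; nothing more can be done
None
```

I handed the job in at about 51 s: the wedge alone holds the plate, about 89 mm under it. The stud load is an estimated 2–4 N, inferred from a push about 4 N above the steady 6 N; the stud's force itself can't be measured directly.

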